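# Zero the measuring stage, then measure a workpiece lying and standing

### The arm

A 6-joint arm with a two-finger parallel gripper is mounted at the origin on the work surface. World frame = base frame: x ahead of the robot, y to its left, z up, the work surface at z = 0. Lengths are in m, angles in rad, forces in N, time in s.
With the tool pointing down it reaches from about 0.35 to 1 m from the base axis. Payload 7.1 kg.
Tool frame: the origin (TCP) lies on the centre line of the jaws, within the pads' length; the fingertips stand finger_overhang ahead of it and the grasp point (between the pads) lies 11 mm behind it (finger_overhang is the distance from the TCP to the fingertips, in m); z points along the fingers, y is the line along which they close (so a half turn about z gives the same grasp; the last joint's range is limited). The gripper opens to 85 mm and grips with 20 to 120 N. Pads are 22 mm wide; open, the fingers measure 114 mm over their backs; the gripper's body (76 mm by 85 mm) begins 54 mm behind the grasp point. The pads swing forward as they close: fully open they stand 13 mm farther back than shut.
Start: joints at [-1.33, 0.423, 1.63, -0, 1.089, -0.019], TCP at [0.161, -0.604, 0.239] pointing down, gripper open.
Joint ranges: [-3, 3], [-0.9, 2.11], [0.09, 2.58], [-1.31, 4.45], [0.11, 2.69], [-2.54, 2.54]. Speed limits (rad/s): [2.39, 2.39, 3.01, 3.14, 3.14, 3.14].

### API

Orientations are given as a rotation vector (axis times angle).
In Python, from rig import * gives the robot as it stands.
- The arm moves only by the tool move_arm, never from a script. Its argument "motion" is one flat list of numbers, 7 for each row, row after row: the shift along the world's x, y, z in units of 200 mm (1.0 is 200 mm), then the turn, a rotation vector about the world's x, y, z in units of 120 degrees (1.0 is 120 degrees), then the opening, from 0 (shut) to 1 (fully open). In form: [x, y, z, rx, ry, rz, jaw, x, y, z, rx, ry, rz, jaw, ...]. A call has 1 to 10 rows; each row shifts and turns the commanded pose from where the row before left it; what a row does not reach is not made up. A row lasts 1/12 s, in which the tool goes at most 41.7 mm and 7.16 degrees, less where a joint would pass 70% of its speed; a pose out of reach is approached as far as the arm can. A call with a number of a shift or a turn outside -1 to 1 is refused whole. A call with a gripper value outside its range is refused whole. The fingers move at their own pace and stop on an object; "newtons" is the grip in N (left out, the last holds). Time passes only in rows, so rows that do not move let the fingers close. It gives the time, the measured TCP pose, the force, the opening and the grip force at its end, in the units of the state.
- get_state(): the state, without advancing time (a new reading comes with each control period).
- snapshot(name): name is "scene" or "side" or "wrist"; returns a dict with "color" (480x640x3 uint8, red, green, blue), "range_z" (480x640 float32, m along the optical axis (not along the pixel's ray), 0 where there is no reading), "K" (3x3 intrinsics, pixels), "k1" (the pictures are not rectified: a ray, as slopes to the right and down, at radius r is drawn at 1 + k1 r^2 times it, then the intrinsics apply), "world_from_camera" (4x4, takes a point from camera to world coordinates). Camera axes: x right, y down, z forward; pixel columns grow to the right and rows downward; lengths in m; the calibration is good to about 2 mm. A picture is of the moment at which its call begins.
- sign_off(): hands the job in; it is judged then, once.
Trained networks look in the newest picture that a camera, given by its name, has taken for a name from the list of things; names that differ only in an ending like _2 or _b are one class to them, and where a whole thing is asked for, a point or a joint stands for the part that bears it (a point fixed in the world has none). Each returns a list of dicts, best first, with "score" (0 to 1); they miss things now and then, are a little off and sometimes report something else, mostly with a low value. They report only what shows in the picture. A call takes as long as a camera call. They do not tell look-alikes from the thing itself.
- spot_in(target, camera): "point" ([x, y, z] in m, in world coordinates, good to about 4 mm: the middle of the surface that is visible of it).
- outline_of(target, camera): "pixels" (480x640 bool, what is visible of it).
The state is a dict: "time_s": time; "joint_positions": joint angles; "dq": joint speeds; "effort": joint torques, N m; "position": TCP position; "tcp_rot": TCP orientation; "wrist_force": force on the tool from outside, world axes, zero at the start; "wrist_torque": the same for the moment, N m; "width": finger opening in m; "grasp_force": force on a finger pad.
Only numpy, scipy, OpenCV 4.12 (cv2) and the standard library are available. Lean on these libraries where they do the work, as an engineer would, in place of code of your own. Each camera call takes 0.05 s, during which the arm holds its last target. There are 200 camera calls.

### The job

With the glass of the measuring stage still empty, press the round key fully down to zero it. Then lay the aluminium workpiece on one of its long sides in the middle of the circle on the glass, let go and press the square key; after that stand it on its plain end, boss up, in the middle of the circle, let go and press the bar key, leaving it standing there with your hand away. Set it down gently (no dropping or toppling onto the glass), press each key only at its step and never the cross key, and leave the ring, case, caliper and marker where they are.

Things in the scene. Friction and masses are not known exactly. Their poses are not given: they have to be found in the camera images.
- block: Loose aluminium workpiece, 0.2 to 0.35 kg: a rectangular body 70 x 36 x 40 mm (own x, y, z) with a round boss of 24 mm diameter standing 12 mm out of one end. Its own +x points along the body out through the boss end; origin at the centre of the 70 x 36 mm underside as it lies at the start, z up. It lies on a rubber mat 4 mm thick, 180 x 150 mm.
- block_center (a point): Centre of the 70 x 36 x 40 mm body (boss left out), 35 mm from the plain end and from the boss-side face, 20 mm above the underside.
- stage_glass (a point): Centre of the pale square glass (160 x 160 mm) of the measuring stage, on its upper surface, 20 mm above the bench; z up. A thin dark circle of 130 mm diameter is marked on the glass round this point. The glass stands 4 mm above the 200 x 200 mm aluminium frame. The camera looks up from below.
- key_round (a joint): Grey spring key on the console, seen from above as a disc of 26 mm diameter; joint value is how far it is pressed, 0 = up, 0.006 m = fully down. Springs back up when let go; it takes about 1.5 N to start moving and 5 N to be fully down.
- key_round_top (a point): Centre of the top face of the round key; its top stands 50 mm above the bench when up. The four keys sit in one row, 48 mm apart centre to centre, in varying order, each on a white plate 44 mm square, whose face is 10 mm below the key's top when up.
- key_square (a joint): Grey spring key on the console, seen from above as a 26 mm square; joint value is how far it is pressed, 0 = up, 0.006 m = fully down. Springs back up when let go; it takes about 1.5 N to start moving and 5 N to be fully down.
- key_square_top (a point): Centre of the top face of the square key; its top stands 50 mm above the bench when up.
- key_bar (a joint): Grey spring key on the console, seen from above as a narrow bar 36 x 12 mm, its long side across the row of keys; joint value is how far it is pressed, 0 = up, 0.006 m = fully down. Springs back up when let go; it takes about 1.5 N to start moving and 5 N to be fully down.
- key_bar_top (a point): Centre of the top face of the bar key; its top stands 50 mm above the bench when up.
- key_cross (a joint): Grey spring key on the console, seen from above as a plus sign 34 mm across, arms 10 mm wide; joint value is how far it is pressed, 0 = up, 0.006 m = fully down. Springs back up when let go; it takes about 1.5 N to start moving and 5 N to be fully down.
- key_cross_top (a point): Centre of the top face of the cross key; its top stands 50 mm above the bench when up.
- ring_gauge: Bystander: loose steel ring, 56 mm outside diameter, 18 mm high, origin under its centre.
- case: Bystander: loose wooden case 90 x 140 x 30 mm (x, y, z), origin under its centre.
- caliper: Bystander: loose digital caliper lying flat, about 200 mm long along its own x and 50 mm over the jaws, 12 mm high.
- marker: Bystander: loose marker pen lying flat, 135 mm long along its own x, 17 mm thick.
There are look-alikes about, which are no part of the job. Of the things that look like the block, the middle-sized one is meant.

How it is judged:
By the outcome, as a careful person would: the job done as asked, in the order asked, and still so for the second after the job is handed in, with the robot touching nothing.
It also fails if it takes over 69 s, if anything falls off the work surface, if the arm or the gripper's body presses on something with over 40 N, if the wrist force passes 120 N, or if a joint passes its speed limit or range.

## Working session

There is one attempt and no reset: what is moved stays moved. The work goes in short steps, Python scripts to look and compute and a tool call to move; the robot and the scene stay as the last step left them, time stands still between calls to the robot, and variables do not carry over. Pictures are saved under pics/ and viewed, at most 10 in all, crops included, and the job is handed in when it is done.

Besides the shell and the picture viewer there is one more tool, called after ">>>" in YAML: its name, and indented under it one key for each argument. move_arm: Moves the arm, as the interface text tells. Shifts and turns lie within -1 to 1; 1 stands for 200 mm of shift or 120 degrees of turn. Its arguments: {"type":"object","properties":{"motion":{"type":"array","items":{"type":"number","minimum":-1,"maximum":1}},"newtons":{"type":"number"}},"required":["motion"]}

```bash
ls; mkdir -p pics; python3 - <<'E'
from rig import *
import cv2,numpy as np
s=get_state(); print(s)
for n in("scene","side"):
    d=snapshot(n); cv2.imwrite(f"pics/{n}0.png",d["color"][:,:,::-1]); np.savez(f"pics/{n}0.npz",**d)
    print(n,d["K"],d["k1"],d["world_from_camera"])
    for t in("block","stage_glass","key_round","key_square","key_bar","key_cross","ring_gauge","case","caliper","marker"):
        try:print(t,[(np.round(r["point"],3).tolist(),round(r["score"],2)) for r in spot_in(t,n)])
        except Exception as e: print(t,e)
E
```

```text
pics
{'time_s': 0.0, 'joint_positions': array([-1.32999137e+00,  4.23860096e-01,  1.63070935e+00,  3.17677211e-06,
        1.08857523e+00, -1.90038481e-02]), 'dq': array([ 5.09592896e-05, -1.45180141e-03, -7.80607423e-04,  1.29334252e-04,
        1.49184480e-04,  2.29661517e-03]), 'effort': array([ 9.33042247e-04, -5.57391214e+01, -2.81743115e+01, -3.05823983e-05,
        7.32995948e-03, -3.99408719e-06]), 'position': array([ 0.1604545 , -0.6034942 ,  0.23852605]), 'tcp_rot': array([-3.11359297e+00, -4.06757725e-01,  2.65289267e-04]), 'wrist_force': array([-0.61762275, -0.50509261, -0.61359488]), 'wrist_torque': array([-0.01056074,  0.02996689, -0.00336986]), 'grasp_force': 0.0, 'width': 0.08528806199751901}
scene [[502.53928553   0.         324.35717133]
 [  0.         502.53928553 235.99409588]
 [  0.           0.           1.        ]] -0.015316104914753019 [[-0.38999062  0.77182487 -0.50218889  1.06934698]
 [ 0.9207498   0.3335409  -0.20241114  0.24051837]
 [ 0.01127458 -0.54132876 -0.84073542  0.88769752]
 [ 0.          0.          0.          1.        ]]
block [([0.335, 0.271,
[... 792 characters left out ...]
.56689418  0.77532257]
 [ 0.          0.          0.          1.        ]]
block [([0.5, 0.455, 0.03], 0.9), ([0.506, 0.304, 0.045], 0.75), ([0.304, 0.278, 0.05], 0.68), ([0.518, -0.243, 0.041], 0.54), ([0.748, 0.001, 0.036], 0.5)]
stage_glass [([0.534, -0.004, 0.019], 0.92), ([0.51, -0.197, 0.039], 0.55)]
key_round [([0.53, -0.337, 0.042], 0.38)]
key_square [([0.507, -0.194, 0.039], 0.53)]
key_bar [([0.704, -0.314, 0.018], 0.67)]
key_cross [([0.677, 0.281, 0.011], 0.61), ([0.521, -0.243, 0.036], 0.47), ([0.531, -0.005, 0.017], 0.24)]
ring_gauge [([0.693, -0.171, 0.017], 0.72)]
case [([0.755, 0.003, 0.032], 0.93)]
caliper [([0.679, 0.28, 0.012], 0.75)]
marker [([0.703, -0.316, 0.018], 0.46)]
```

View pics/scene0.png

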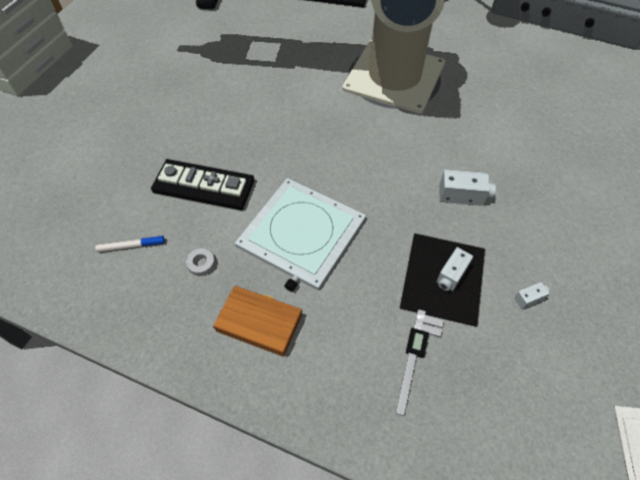

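View pics/side0.png

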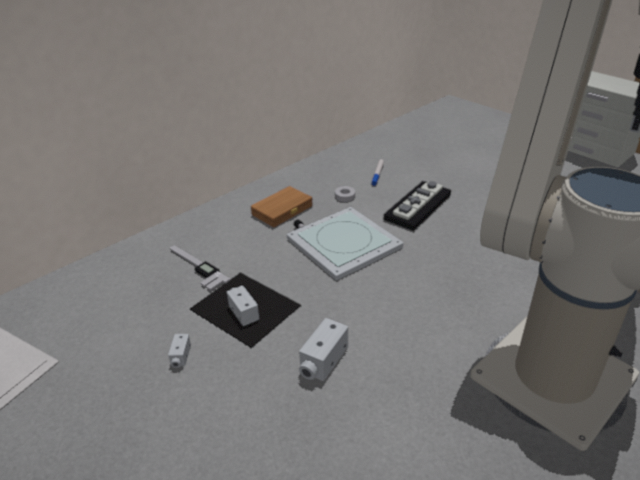

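The scene view shows the middle block on the black mat at about (455,268), with its boss at (443,285). The keys, left to right, are round (170,171), bar (191,175), cross (211,179) and square (233,183). The circle is at (302,228). The side view shows the same layout, but its positions are up to 3 cm off, so I'll use the wrist camera to decide between them.

>>> move_arm:
  motion: [0.14,0.12,0.02,0,0,0,0,0.14,0.12,0.02,0,0,0,0,0.14,0.12,0.02,0,0,0,0,0.14,0.12,0.02,0,0,0,0,0.14,0.12,0.02,0,0,0,0,0.14,0.12,0.02,0,0,0,0,0.14,0.12,0.02,0,0,0,0,0.14,0.12,0.02,0,0,0,0,0.14,0.12,0.02,0,0,0,0,0.14,0.12,0.02,0,0,0,0]

```text
time_s: 1.93
position: [0.4418, -0.3626, 0.2797]
tcp_rot: [3.115, 0.407, 0.0]
wrist_force: [-0.1, -0.5, -0.1]
width: 0.0003
grasp_force: 0.0
```

>>> move_arm:
  motion: [0.14,0.12,0.02,0,0,0,0,0.14,0.12,0.02,0,0,0,0,0,0,0,0,0,0,0]

```text
time_s: 2.18
position: [0.5011, -0.3124, 0.2884]
tcp_rot: [3.114, 0.414, 0.005]
wrist_force: [-0.1, -0.1, 0.0]
width: -0.0002
grasp_force: 0.0
```

```bash
cat > h.py <<'E'
from rig import *
import cv2,numpy as np
from scipy.spatial.transform import Rotation as R
def rays(d,uv):
    K=d["K"];k=float(d["k1"]); p=(np.atleast_2d(uv).astype(float)-K[:2,2])/[K[0,0],K[1,1]]
    q=p.copy()
    for _ in range(20): q=p/(1+k*(q**2).sum(1,keepdims=True))
    return np.c_[q,np.ones(len(q))]
def plane(d,uv,z):
    W=d["world_from_camera"]; r=rays(d,uv)@W[:3,:3].T
    return W[:3,3]+r*((z-W[2,3])/r[:,2])[:,None]
def cloud(d):
    v,u=np.mgrid[:480,:640]; r=rays(d,np.c_[u.ravel(),v.ravel()])*d["range_z"].reshape(-1,1)
    W=d["world_from_camera"]; return (r@W[:3,:3].T+W[:3,3]).reshape(480,640,3)
def proj(d,P):
    W=d["world_from_camera"]; c=(np.atleast_2d(P)-W[:3,3])@W[:3,:3]; p=c[:,:2]/c[:,2:]
    p=p*(1+float(d["k1"])*(p**2).sum(1,keepdims=True)); return p*[d["K"][0,0],d["K"][1,1]]+d["K"][:2,2]
def take(n,f):
    d=snapshot(n); cv2.imwrite(f"pics/{f}.png",d["color"][:,:,::-1]); np.savez(f"pics/{f}.npz",**d); return d
E
python3 - <<'E'
from h import *
s=get_state(); print(s["time_s"],s["position"],s["tcp_rot"],s["width"])
d=take("wrist","w1"); print(d["world_from_camera"],d["K"][0,0],d["k1"])
for t in("key_round","key_square","key_bar","key_cross","ring_gauge","marker"):
    print(t,[(np.round(r["point"],3).tolist(),round(r["score"],2)) for r in spot_in(t,"wrist")])
for n in("scene","side"):
    e=np.load(f"pics/{n}0.npz"); c=cloud(e); z=c[...,2][e["range_z"]>0]; print(n,np.percentile(z,[10,30,50]))
E
```

```text
2.1833 [ 0.50108473 -0.31243274  0.28838186] [3.1139371  0.4135536  0.00532541] -0.000165828731608947
[[ 0.26029533 -0.92594582 -0.27362508  0.57072604]
 [-0.96552836 -0.24928664 -0.07490762 -0.29332058]
 [ 0.00114932  0.28369088 -0.9589151   0.42257649]
 [ 0.          0.          0.          1.        ]] 340.94238034287895 -0.011829343144644762
key_round [([0.536, -0.338, 0.041], 0.57)]
key_square []
key_bar [([0.528, -0.296, 0.041], 0.69)]
key_cross [([0.514, -0.252, 0.043], 0.59)]
ring_gauge [([0.681, -0.182, 0.016], 0.87)]
marker [([0.709, -0.317, 0.018], 0.76)]
scene [-0.0034686  -0.00032494  0.0008708 ]
side [-0.21562434 -0.00064687  0.00114274]
```

View pics/w1.png

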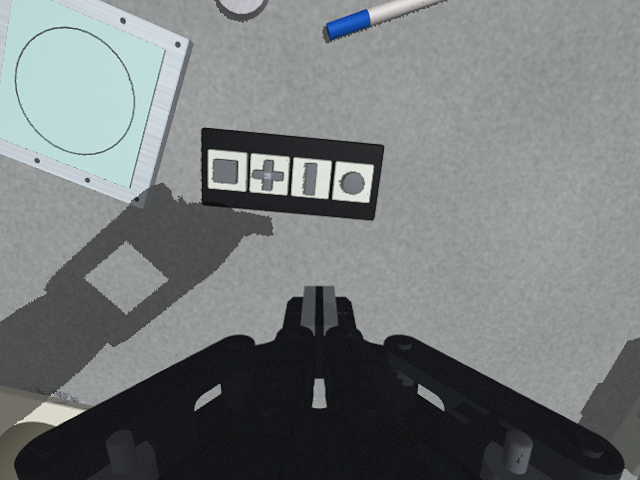

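The wrist view shows the square key at (225,171), cross (268,175), bar (310,179), round (352,182) and the circle centre at about (75,91). Next I'll compare exact positions across the cameras.

```bash
cat >> h.py <<'E'
def keys(d,z=0.05,scale=1):
    """white plates -> centres on plate plane z=0.04; returns world list"""
    hsv=cv2.cvtColor(d["color"],cv2.COLOR_RGB2HSV); return hsv
def circle(d,guess,z=0.02):
    """fit dark circle on glass in world plane"""
    g=cv2.cvtColor(d["color"],cv2.COLOR_RGB2GRAY).astype(np.float32)
    c=np.array(guess[:2],float)
    for it in range(5):
        pts=[]
        for a in np.linspace(0,2*np.pi,120,endpoint=False):
            rr=np.arange(0.050,0.0775,0.0005)
            P=np.c_[c[0]+rr*np.cos(a),c[1]+rr*np.sin(a),np.full(len(rr),z)]
            uv=proj(d,P).astype(np.float32)
            if uv.min()<0 or (uv[:,0]>638).any() or (uv[:,1]>478).any(): continue
            v=cv2.remap(g,uv[:,0].reshape(1,-1),uv[:,1].reshape(1,-1),cv2.INTER_LINEAR)[0]
            w=np.clip(np.median(v)-v-8,0,None)
            if w.max()<8: continue
            i=w.argmax(); pts.append(P[i,:2])
        pts=np.array(pts); 
        from scipy.optimize import least_squares
        f=least_squares(lambda q:np.hypot(*(pts-q[:2]).T)-q[2],[*c,0.065],loss="soft_l1",f_scale=0.001); c=f.x[:2]
    return f.x,len(pts),np.median(np.abs(f.fun))
E
python3 - <<'E'
from h import *
D={n:np.load(f"pics/{f}.npz") for n,f in(("scene","scene0"),("side","side0"),("wrist","w1"))}
for n,d in D.items():
    d=dict(d)
    g={"scene":(302,228),"side":(344,237),"wrist":(75,91)}[n]
    print(n,"circle",circle(d,plane(d,g,0.02)[0]))
    # key plates: bright white comps in console area
    hsv=cv2.cvtColor(d["color"],cv2.COLOR_RGB2HSV); c=cloud(d)
    roi=(c[...,0]>0.45)&(c[...,0]<0.6)&(c[...,1]<-0.15)&(c[...,1]>-0.39)&(c[...,2]>0.03)&(c[...,2]<0.07)
    m=roi&(hsv[...,2]>90)
    k,l,st,ce=cv2.connectedComponentsWithStats(m.astype(np.uint8))
    for i in range(1,k):
        if st[i,4]>60:
            (cx,cy),sz,a=cv2.minAreaRect(np.argwhere(l==i)[:,::-1].astype(np.float32)); print(st[i,4],(cx,cy),sz,plane(d,(cx,cy),0.04)[0][:2])
    print("console z",np.median(c[...,2][m]))
    # big silhouettes: block points on mat
    roi=(c[...,0]>0.44)&(c[...,0]<0.6)&(c[...,1]<0.37)&(c[...,1]>0.22)&(c[...,2]>0.015)&(c[...,2]<0.07)
    if roi.sum()>50:
        t=roi&(c[...,2]>0.038); print("block n",roi.sum(),t.sum(),"top z",np.median(c[...,2][t])); P=c[t][:,:2].astype(np.float32)
        print(cv2.minAreaRect(P*1000)); print(c[roi].min(0),c[roi].max(0))
E
```

```text
scene circle (array([ 0.54985493, -0.02128805,  0.06483081]), 120, np.float64(0.00031135413551661856))
182 (170.8170623779297, 172.85366821289062) (21.791025161743164, 16.133739471435547) [ 0.54506689 -0.33423086]
183 (191.4224395751953, 176.18104553222656) (19.0394344329834, 18.64551544189453) [ 0.53532573 -0.28824076]
175 (211.9499969482422, 181.14999389648438) (19.606121063232422, 18.024982452392578) [ 0.52969067 -0.24055277]
199 (233.0576934814453, 185.2115478515625) (21.37666130065918, 16.473756790161133) [ 0.52145698 -0.19355436]
console z 0.03262995991134676
block n 812 622 top z 0.04497323884557597
((526.7677001953125, 296.77337646484375), (36.184959411621094, 82.03907012939453), 78.61750793457031)
[0.48361441 0.27318829 0.01503114] [0.57062076 0.32138342 0.04976627]
side circle (array([ 0.54954785, -0.02003508,  0.06485801]), 45, np.float64(0.0005864775663899091))
383 (417.5746154785156, 198.0828857421875) (13.82526969909668, 52.327903747558594) [ 0.51408306 -0.2527351 ]
console z 0.033063037833803155
block n 731 478 top z 0.044350085336824774
((520.3209228515625, 299.1624755859375), (36.914859771728516, 72.97802734375), 78.45999908447266)
[0.48148708 0.27496587 0.01506638] [0.56678453 0.32423357 0.04886921]
wrist circle (array([ 0.54936719, -0.02168101,  0.06471025]), 120, np.float64(0.00022790083381973858))
568 (222.4422607421875, 172.22988891601562) (30.559356689453125, 28.016525268554688) [ 0.51043734 -0.19963148]
519 (267.087158203125, 175.62384033203125) (29.899036407470703, 31.2269287109375) [ 0.51961977 -0.24813472]
389 (310.5, 178.0) (19.0, 36.0) [ 0.5295961  -0.29524142]
419 (353.5856018066406, 182.36964416503906) (27.38406753540039, 21.957157135009766) [ 0.53743281 -0.34280895]
console z 0.03879790990500587
```

```bash
python3 - <<'E'
from h import *
for n,f,box in(("scene","scene0",(150,155,260,212)),("wrist","w1",(198,125,388,222))):
    d=dict(np.load(f"pics/{f}.npz")); x0,y0,x1,y1=box
    hsv=cv2.cvtColor(d["color"],cv2.COLOR_RGB2HSV).astype(int); rgb=d["color"].astype(int)
    g=rgb.min(2); m=np.zeros((480,640),np.uint8); m[y0:y1,x0:x1]=(g[y0:y1,x0:x1]>165)
    # dark console body separates; fill keys by hull
    k,l,st,ce=cv2.connectedComponentsWithStats(m)
    out=[]
    for i in range(1,k):
        if st[i,4]>70:
            h=cv2.convexHull(np.argwhere(l==i)[:,::-1].astype(np.float32)); M=cv2.moments(h); c=(M["m10"]/M["m00"],M["m01"]/M["m00"])
            out.append((c,plane(d,c,0.04)[0][:2],cv2.contourArea(h)))
    out.sort(key=lambda o:o[0][0])
    for o in out: print(n,np.round(o[0],1),np.round(o[1],4),o[2])
    # grey key tops
    for lo,hi in((60,150),):
        m[:]=0; m[y0:y1,x0:x1]=((g>lo)&(g<hi))[y0:y1,x0:x1]
        hullmask=np.zeros((480,640),np.uint8)
        for o in out: cv2.circle(hullmask,tuple(int(round(v)) for v in o[0]),int(np.sqrt(o[2])*0.45),1,-1)
        k,l,st,ce=cv2.connectedComponentsWithStats(m*hullmask)
        for i in range(1,k):
            if st[i,4]>30: print(" key",ce[i].round(1),st[i,4],plane(d,ce[i],0.05)[0][:2].round(4))
E
```

```text
scene [170.2 172.7] [ 0.5451 -0.3357] 268.5
scene [190.9 176.6] [ 0.5369 -0.2886] 271.5
scene [209.8 184.6] [ 0.5398 -0.24  ] 124.0
scene [232.5 184.7] [ 0.5208 -0.1953] 283.0
 key [169.7 171.2] 93 [ 0.5481 -0.3321]
 key [189.8 176.4] 72 [ 0.5436 -0.2849]
 key [232.  183.8] 112 [ 0.5255 -0.1924]
wrist [226.8 169.9] [ 0.5141 -0.2039] 1418.5
wrist [268.9 173.9] [ 0.522  -0.2496] 1395.0
wrist [310.8 177.8] [ 0.5299 -0.2955] 1369.0
wrist [352.4 181.5] [ 0.538  -0.3413] 1366.0
 key [225.1 170.9] 570 [ 0.5142 -0.2045]
 key [268.1 174.6] 483 [ 0.5223 -0.2501]
 key [309.5 177.9] 378 [ 0.5305 -0.2942]
 key [351.9 182.8] 446 [ 0.5374 -0.3399]
```

```bash
python3 - <<'E'
from h import *
for n,f,pts in(("scene","scene0",dict(round=(170,171),square=(233,183),glass=(302,228),bench=(300,140),blk=(455,267),mat=(420,260),case=(258,318))),("wrist","w1",dict(round=(352,182),square=(225,171),cross=(268,175),bar=(310,179),glass=(75,91),bench=(420,250),bench2=(420,150),frame=(20,153)))):
    d=dict(np.load(f"pics/{f}.npz")); c=cloud(d)
    for k,(u,v) in pts.items():
        q=c[v-2:v+3,u-2:u+3]; print(n,k,np.median(q.reshape(-1,3),0).round(4), q[...,2].std().round(4))
    if n=="wrist":
        rgb=d["color"].min(2)
        m=np.zeros((480,640),bool); m[130:215,205:380]=True
        print("plates z",np.percentile(c[...,2][m&(rgb>165)],[5,25,50,75,95]).round(4)," keys z",np.percentile(c[...,2][m&(rgb>60)&(rgb<150)],[5,25,50,75,95]).round(4),"body",np.percentile(c[...,2][m&(rgb<45)],[5,25,50,75,95]).round(4))
s=get_state();print(s["position"],s["tcp_rot"])
E
```

```text
scene round [ 0.5424 -0.338   0.0405] 0.166
scene square [ 0.5163 -0.1959  0.0401] 0.0017
scene glass [ 0.5519 -0.0177  0.0214] 0.0015
scene bench [ 0.3113 -0.1331  0.001 ] 0.0015
scene blk [0.5323 0.2965 0.0455] 0.0013
scene mat [0.5193 0.2296 0.0048] 0.173
scene case [ 0.7711 -0.0075  0.0312] 0.0019
wrist round [ 0.5374 -0.3409  0.0398] 0.0007
wrist square [ 0.5125 -0.2021  0.0394] 0.0008
wrist cross [ 0.5205 -0.2489  0.0395] 0.0006
wrist bar [ 0.5282 -0.295   0.0393] 0.0008
wrist glass [ 0.552  -0.0215  0.0194] 0.0007
wrist bench [ 0.4723 -0.4574 -0.0005] 0.0008
wrist bench2 [ 0.5918 -0.4143 -0.0007] 0.0007
wrist frame [0.4674 0.0401 0.0151] 0.0009
plates z [0.028  0.0288 0.0294 0.0299 0.0308]  keys z [-0.0013  0.0007  0.0361  0.0393  0.0405] body [0.018  0.0188 0.0194 0.0199 0.0208]
[ 0.4956007  -0.31683933  0.28713849] [-3.11524301e+00 -4.04272363e-01  7.47879531e-04]
```

```bash
python3 - <<'E'
from h import *
import rig
print([x for x in dir(rig) if not x.startswith('_')], getattr(rig,'finger_overhang',None))
d=dict(np.load("pics/w1.npz")); c=cloud(d); 
P=c[280:330,300:340].reshape(-1,3); z=d["range_z"][280:330,300:340].ravel(); P=P[(P[:,2]>0.1)]
Rt=R.from_rotvec([3.1139371,0.4135536,0.00532541]); Q=Rt.inv().apply(P-[0.50108473,-0.31243274,0.28838186])
print("tip in tool:",Q.min(0),Q.max(0),np.percentile(Q[:,2],[90,95,99]))
W=d["world_from_camera"]; print("cam in tool",Rt.inv().apply(W[:3,3]-[0.50108473,-0.31243274,0.28838186]))
E
```

```text
['MotionError', 'finger_overhang', 'get_state', 'outline_of', 'sign_off', 'snapshot', 'spot_in'] 0.008
tip in tool: [ 0.00547879 -0.00837089 -0.13395428] [0.07266091 0.0086308  0.00635245] [2.87536011e-06 2.13552283e-03 5.18213947e-03]
cam in tool [ 0.07266091 -0.00017151 -0.13395428]
```

>>> move_arm:
  motion: [0.1,-0.065,-0.17,0,0,-0.04,0,0.1,-0.065,-0.17,0,0,0,0,0,0,-0.18,0,0,0,0,0,0,-0.18,0,0,0,0,0,0,-0.18,0,0,0,0,0,0,-0.14,0,0,0,0,0,0,0,0,0,0,0]

```text
time_s: 3.12
position: [0.5322, -0.3405, 0.0772]
tcp_rot: [-3.123, -0.273, 0.013]
wrist_force: [-0.7, 0.4, 0.0]
width: 0.0002
grasp_force: 0.0
```

>>> move_arm:
  motion: [0.005,-0.008,-0.06,0,0,0,0,0,0,-0.06,0,0,0,0,0,0,0,0,0,0,0,0,0,0,0,0,0,0]

```text
time_s: 3.45
position: [0.5379, -0.3441, 0.06]
tcp_rot: [3.129, 0.276, 0.001]
wrist_force: [0.3, 0.5, 0.5]
width: -0.0004
grasp_force: 0.0
```

>>> move_arm:
  motion: [0,0,-0.04,0,0,0,0,0,0,-0.02,0,0,0,0,0,0,-0.02,0,0,0,0,0,0,-0.01,0,0,0,0,0,0,0,0,0,0,0,0,0,0,0,0,0,0]

```text
time_s: 3.95
position: [0.5382, -0.344, 0.0421]
tcp_rot: [3.129, 0.276, 0.002]
wrist_force: [-0.0, -0.3, 5.6]
width: 0.0003
grasp_force: 2.7
```

>>> move_arm:
  motion: [0,0,-0.007,0,0,0,0,0,0,0,0,0,0,0]

```text
time_s: 4.12
position: [0.5382, -0.344, 0.0419]
tcp_rot: [3.129, 0.276, 0.002]
wrist_force: [-3.5, 1.5, 16.5]
width: 0.0001
grasp_force: 7.6
```

Round key pressed: the force jumps to 16.5 N at the stop. Next I'll lift off and go to the block.

>>> move_arm:
  motion: [0,0,0.2,0,0,0,0,0,0,0.2,0,0,0.05,0,0,0,0.2,0,0,0.05,0,0,0,0.2,0,0,0.05,0,0,0.14,0,0,0,0.05,0,0,0.14,0,0,0,0.05,0,0,0.14,0,0,0,0.05,0,0,0.14,0,0,0,0.05,0,0,0.14,0,0,0,0.05,0,0,0.14,0,0,0,0.05,0]

```text
time_s: 4.95
position: [0.5372, -0.1742, 0.1999]
tcp_rot: [-2.659, -1.673, 0.0]
wrist_force: [0.5, -0.3, -0.5]
width: 0.0002
grasp_force: 0.0
```

>>> move_arm:
  motion: [0,0.14,0,0,0,0.05,0,0,0.14,0,0,0,0.05,0,0,0.14,0,0,0,0.05,0,0,0.14,0,0,0,0.05,0,0,0.14,0,0,0,0.05,1,0,0.14,0,0,0,0.05,1,0,0.14,0,0,0,0.05,1,0,0.14,0,0,0,0.05,1,0,0.14,0,0,0,0.05,1,0,0.14,0,0,0,0.05,1]

```text
time_s: 5.78
position: [0.5372, 0.1058, 0.1999]
tcp_rot: [-1.465, -2.779, 0.0]
wrist_force: [0.5, -0.0, 0.2]
width: 0.0722
grasp_force: 0.0
```

>>> move_arm:
  motion: [-0.01,0.138,0,0,0,0.05,1,-0.01,0.138,0,0,0,0.05,1,-0.01,0.138,0,0,0,0.05,1,-0.01,0.138,0,0,0,0.05,1,-0.01,0.138,0,0,0,0.05,1,-0.01,0.138,0,0,0,0.05,1,0,0.138,0,0,0,0.05,1,0,0,0,0,0,0.022,1,0,0,0,0,0,0,1,0,0,0,0,0,0,1]

```text
time_s: 6.62
position: [0.5251, 0.2976, 0.1996]
tcp_rot: [-0.31, -3.126, 0.001]
wrist_force: [0.1, -0.1, 0.2]
width: 0.0857
grasp_force: 0.0
```

```bash
python3 - <<'E'
from h import *
s=get_state(); print(s["time_s"],s["position"],s["tcp_rot"],s["width"],s["joint_positions"].round(3))
x=R.from_rotvec(s["tcp_rot"]).as_matrix(); print("yaw",np.degrees(np.arctan2(x[1,0],x[0,0])),"z",x[:,2])
d=take("wrist","w2"); c=cloud(d)
t=(c[...,2]>0.040)&(c[...,2]<0.049)&(abs(c[...,0]-.527)<.08)&(abs(c[...,1]-.297)<.07)
print(t.sum(),np.median(c[...,2][t])); k,l,st,ce=cv2.connectedComponentsWithStats(t.astype(np.uint8)); i=1+st[1:,4].argmax()
print(cv2.minAreaRect((c[l==i][:,:2]*1000).astype(np.float32)))
E
```

```text
6.6167 [0.52511268 0.29757917 0.19960434] [-3.10089228e-01 -3.12562018e+00  9.49663175e-04] 0.08568813399095837 [ 0.496  0.439  1.708 -0.     0.995 -0.877]
yaw 168.6685698606344 z [-6.84822019e-04 -5.39723306e-04 -9.99999620e-01]
3178 0.04343805001902282
((521.9387817382812, 297.3292236328125), (35.626304626464844, 70.24056243896484), 77.61825561523438)
```

View pics/w2.png

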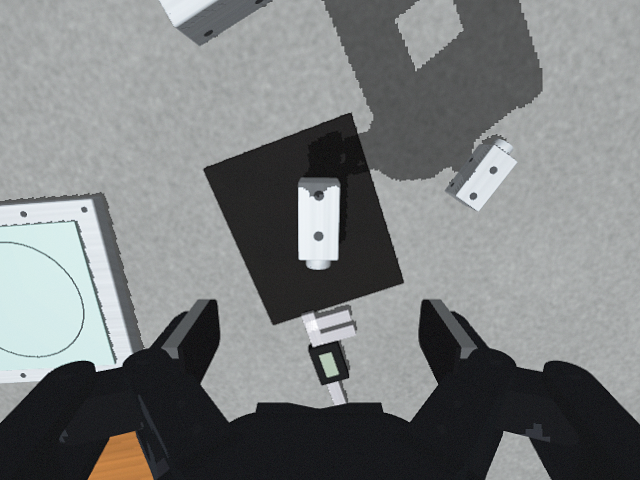

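The wrist view shows the mat block at (319,220) with its boss end at (319,265), between the open fingers. Descending to grip it.

>>> move_arm:
  motion: [-0.015,-0.002,-0.18,0,0,-0.009,1,0,0,-0.18,0,0,0,1,0,0,-0.18,0,0,0,1,0,0,-0.18,0,0,0,1,0,0,-0.12,0,0,0,1,0,0,-0.06,0,0,0,1,0,0,0,0,0,0,1]

```text
time_s: 7.25
position: [0.521, 0.2954, 0.0173]
tcp_rot: [-0.341, -3.119, 0.005]
wrist_force: [0.0, -0.9, 0.2]
width: 0.0853
grasp_force: 0.0
```

>>> move_arm:
  motion: [0,0,0,0,0,0,0,0,0,0,0,0,0,0,0,0,0,0,0,0,0,0,0,0,0,0,0,0,0,0,0,0,0,0,0,0,0,0,0,0,0,0]
  newtons: 50

```text
time_s: 7.75
position: [0.5237, 0.2978, 0.0218]
tcp_rot: [0.338, 3.121, 0.003]
wrist_force: [-0.5, -0.3, 6.3]
width: 0.0353
grasp_force: 51.6
```

>>> move_arm:
  motion: [0,0,0.05,0,0,0,0,0,0,0.15,0,0,0,0,0,0,0.2,0,0,0,0,0,0,0.2,0,0,0,0,0,0,0,0,0,0,0]

```text
time_s: 8.17
position: [0.5266, 0.2995, 0.1485]
tcp_rot: [0.337, 3.113, 0.011]
wrist_force: [1.4, 1.3, -2.0]
width: 0.0355
grasp_force: 50.9
```

>>> move_arm:
  motion: [0.013,-0.1,0,0,0,0.0085,0,0.013,-0.16,0,0,0,0.0085,0,0.013,-0.18,0,0,0,0.0085,0,0.013,-0.18,0,0,0,0.0085,0,0.013,-0.18,0,0,0,0.0085,0,0.013,-0.18,0,0,0,0.0085,0,0.013,-0.18,0,0,0,0.0085,0,0.013,-0.18,0,0,0,0.0085,0,0.013,-0.16,0,0,0,0.0085,0,0.013,-0.1,0,0,0,0.0085,0]

```text
time_s: 9.0
position: [0.5482, -0.0256, 0.1404]
tcp_rot: [0.06, 3.141, -0.001]
wrist_force: [-0.1, -0.2, -2.4]
width: 0.0352
grasp_force: 50.8
```

>>> move_arm:
  motion: [0,0,-0.15,0,0,0,0,0,0,-0.15,0,0,0,0,0,0,-0.12,0,0,0,0,0,0,0,0,0,0,0,0,0,0,0,0,0,0]

```text
time_s: 9.42
position: [0.5475, -0.0227, 0.0554]
tcp_rot: [-0.059, -3.138, -0.0]
wrist_force: [0.9, -0.0, -1.2]
width: 0.0353
grasp_force: 50.7
```

```bash
python3 - <<'E'
from h import *
s=get_state(); print(s["time_s"],s["position"],s["tcp_rot"],s["width"],s["joint_positions"].round(3),s["wrist_force"],s["grasp_force"])
x=R.from_rotvec(s["tcp_rot"]).as_matrix(); print("yaw",np.degrees(np.arctan2(x[1,0],x[0,0])),"z",x[:,2])
for n in("side","scene"):
    d=take(n,n+"3"); c=cloud(d)
im=np.hstack([cv2.resize(cv2.imread("pics/side3.png")[180:290,270:420],(450,330),interpolation=cv2.INTER_CUBIC),cv2.resize(cv2.imread("pics/scene3.png")[180:290,240:365],(350,330),interpolation=cv2.INTER_CUBIC)])
cv2.imwrite("pics/c3.png",im)
E
```

```text
9.4167 [ 0.54753774 -0.02274266  0.05542677] [-5.90761822e-02 -3.13821832e+00 -2.04234146e-04] 0.03530809957709032 [-0.063  0.592  1.893  0.     0.66  -1.596] [ 0.91163172 -0.00366347 -1.22460048] 50.74087679386139
yaw 177.84310327854374 z [-2.81538072e-03  1.83157883e-04 -9.99996020e-01]
```

View pics/c3.png

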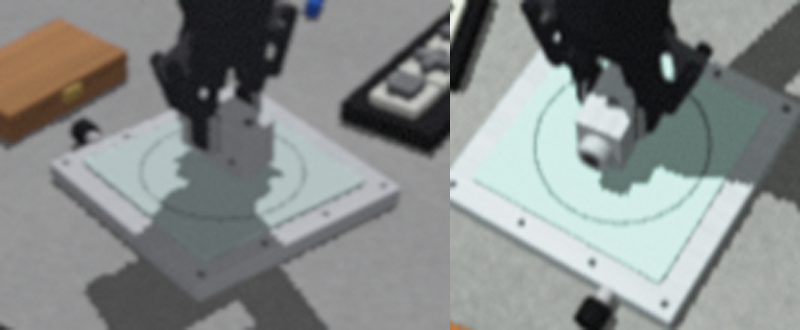

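The crops show the block held level over the glass at about (240,140) on the left, with its boss facing outward. Lowering it gently.

>>> move_arm:
  motion: [0.01,0.005,-0.03,0,0,0,0,0.005,0.002,-0.03,0,0,0,0,0,0,-0.015,0,0,0,0,0,0,-0.006,0,0,0,0,0,0,0,0,0,0,0]

```text
time_s: 9.93
position: [0.5513, -0.0213, 0.0395]
tcp_rot: [-0.059, -3.14, -0.0]
wrist_force: [0.5, 0.3, -1.8]
width: 0.0352
grasp_force: 50.9
```

>>> move_arm:
  motion: [0,0,-0.005,0,0,0,0,0,0,0,0,0,0,0]

```text
time_s: 10.1
position: [0.5515, -0.0214, 0.0387]
tcp_rot: [-0.059, -3.141, -0.0]
wrist_force: [-0.2, -0.5, -2.3]
width: 0.0352
grasp_force: 50.9
```

>>> move_arm:
  motion: [0,0,-0.005,0,0,0,0,0,0,0,0,0,0,0]

```text
time_s: 10.27
position: [0.5517, -0.0214, 0.0379]
tcp_rot: [0.059, 3.141, -0.0]
wrist_force: [0.5, -0.4, -2.0]
width: 0.0355
grasp_force: 51.0
```

>>> move_arm:
  motion: [0,0,-0.005,0,0,0,0,0,0,0,0,0,0,0]

```text
time_s: 10.43
position: [0.5517, -0.0214, 0.0378]
tcp_rot: [0.059, 3.141, 0.0]
wrist_force: [-3.6, 0.1, 10.0]
width: 0.0352
grasp_force: 52.4
```

>>> move_arm:
  motion: [0,0,-0.005,0,0,0,0,0,0,0,0,0,0,0]

```text
time_s: 10.6
position: [0.5517, -0.0214, 0.0377]
tcp_rot: [0.059, 3.141, 0.0]
wrist_force: [-7.4, -0.1, 22.0]
width: 0.0349
grasp_force: 53.9
```

>>> move_arm:
  motion: [0,0,0.009,0,0,0,0,0,0,0,0,0,0,0,0,0,0,0,0,0,0.6,0,0,0,0,0,0,0.7,0,0,0,0,0,0,0.8,0,0,0,0,0,0,1,0,0,0,0,0,0,1,0,0,0.1,0,0,0,1,0,0,0.15,0,0,0,1,0,0,0.2,0,0,0,1]

```text
time_s: 11.43
position: [0.5496, -0.0213, 0.1261]
tcp_rot: [-0.059, -3.135, -0.0]
wrist_force: [0.7, -0.4, -0.3]
width: 0.0853
grasp_force: 0.0
```

>>> move_arm:
  motion: [0,0,0.2,0,0,0,1,0,0,0.15,0,0,0,1,0,0,0,0,0,0,1,0,0,0,0,0,0,1]

```text
time_s: 11.77
position: [0.5528, -0.0215, 0.1995]
tcp_rot: [0.059, 3.137, -0.0]
wrist_force: [0.2, 0.3, 0.0]
width: 0.0855
grasp_force: 0.0
```

```bash
python3 - <<'E'
from h import *
s=get_state(); print(s["time_s"],s["position"],s["tcp_rot"],s["width"])
d=take("wrist","w4"); c=cloud(d)
print("circle",circle(d,(.5495,-.0213)))
t=(c[...,2]>0.054)&(c[...,2]<0.068)&(abs(c[...,0]-.55)<.06)&(abs(c[...,1]+.02)<.05)
k,l,st,ce=cv2.connectedComponentsWithStats(t.astype(np.uint8)); i=1+st[1:,4].argmax()
print(st[i,4],np.median(c[...,2][l==i]),cv2.minAreaRect((c[l==i][:,:2]*1000).astype(np.float32)))
E
```

```text
11.7667 [ 0.55279365 -0.0214879   0.19954267] [ 5.90375618e-02  3.13650356e+00 -3.10105508e-04] 0.08549213742310213
circle (array([ 0.54902101, -0.02123841,  0.06462951]), 120, np.float64(0.00013945192640563153))
3535 0.05943759426700934 ((549.9810180664062, -21.77149200439453), (35.947509765625, 70.02368927001953), 88.21185302734375)
```

View pics/w4.png

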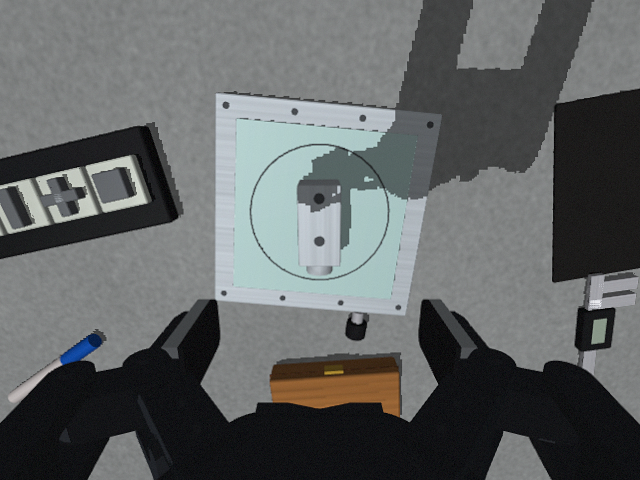

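The wrist view shows the block lying at (319,222), within about 1 mm of the circle centre. Next is the square key.

>>> move_arm:
  motion: [-0.033,-0.15,0,0,0,0,0,-0.033,-0.15,0,0,0,0,0,-0.033,-0.15,0,0,0,0,0,-0.033,-0.15,0,0,0,0,0,-0.033,-0.15,0,0,0,0,0,-0.033,-0.15,0,0,0,0,0,0,0,-0.17,0,0,0,0,0,0,-0.2,0,0,0,0,0,0,-0.2,0,0,0,0,0,0,-0.1,0,0,0,0]

```text
time_s: 12.65
position: [0.508, -0.2002, 0.0578]
tcp_rot: [-0.06, -3.133, -0.005]
wrist_force: [-0.2, 1.0, 0.2]
width: 0.0002
grasp_force: 0.0
```

>>> move_arm:
  motion: [0,0,-0.03,0,0,0,0,0,0,0,0,0,0,0,0,0,0,0,0,0,0]

```text
time_s: 12.9
position: [0.5119, -0.2013, 0.0572]
tcp_rot: [-0.059, -3.14, -0.001]
wrist_force: [1.7, 0.3, 0.5]
width: 0.0002
grasp_force: 0.0
```

>>> move_arm:
  motion: [0,0,-0.03,0,0,0,0,0,0,-0.02,0,0,0,0,0,0,-0.02,0,0,0,0,0,0,-0.01,0,0,0,0,0,0,0,0,0,0,0,0,0,0,0,0,0,0]

```text
time_s: 13.4
position: [0.513, -0.2018, 0.0423]
tcp_rot: [0.059, 3.139, -0.001]
wrist_force: [1.1, -0.2, 5.6]
width: 0.0003
grasp_force: 2.3
```

>>> move_arm:
  motion: [0,0,-0.007,0,0,0,0,0,0,0,0,0,0,0]

```text
time_s: 13.57
position: [0.5131, -0.2018, 0.0419]
tcp_rot: [0.059, 3.139, -0.001]
wrist_force: [-2.0, 0.1, 14.9]
width: -0.0002
grasp_force: 7.8
```

>>> move_arm:
  motion: [0,0,0.1,0,0,0,0,0,0,0.2,0,0,0,0,0,0,0.2,0,0,0,0,0,0,0.2,0,0,0,0,0.052,0.09,0,0.0012,0.0375,0,1,0.052,0.09,0,0.0012,0.0375,0,1,0.052,0.09,0,0.0012,0.0375,0,1,0.052,0.09,0,0.0012,0.0375,0,1,0.052,0.09,0,0.0012,0.0375,0,1,0.052,0.09,0,0.0012,0.0375,0,1]

```text
time_s: 14.4
position: [0.5746, -0.0924, 0.1805]
tcp_rot: [-0.05, -2.666, -0.008]
wrist_force: [-0.1, -0.1, -0.1]
width: 0.0722
grasp_force: 0.0
```

>>> move_arm:
  motion: [0.052,0.09,0,0.0012,0.0375,0,1,0.052,0.09,0,0.0012,0.0375,0,1,0.052,0.09,0,0.0012,0.0375,0,1,0.052,0.09,0,0.0012,0.0375,0,1,0,0,0,0,0,0,1,0,0,0,0,0,0,1,0,0,0,0,0,0,1]

```text
time_s: 14.98
position: [0.6154, -0.0217, 0.1797]
tcp_rot: [-0.044, -2.355, -0.012]
wrist_force: [-0.5, -0.2, 0.3]
width: 0.0853
grasp_force: 0.0
```

```bash
python3 - <<'E'
from h import *
s=get_state(); print(s["time_s"],s["position"],s["width"],s["joint_positions"].round(3))
M=R.from_rotvec(s["tcp_rot"]).as_matrix(); print(M.round(4))
a=np.radians(-2.0); X=np.array([np.cos(a),np.sin(a),0]);Y=np.array([-np.sin(a),np.cos(a),0]);Z=np.array([0,0,1.])
t=(-X-Z)/2**.5; u=(-X+Z)/2**.5; D=np.c_[u,np.cross(t,u),t]
rv=R.from_matrix(D@M.T).as_rotvec(); print("fix rot units",(np.degrees(rv)/120).round(4))
tcp=np.array([.55,-.0216,.04])-.0038*X-.0018*Z; print("grasp tcp",tcp,"d units",((tcp-.1*t-s["position"])/.2).round(4),"then",(t*.1/.2).round(4))
E
```

```text
14.9833 [ 0.61543534 -0.0217362   0.17972153] 0.08528803387446292 [-0.049  0.863  1.185 -0.013  1.879 -1.581]
[[-0.7061  0.0358 -0.7072]
 [ 0.0283  0.9994  0.0223]
 [ 0.7075 -0.0043 -0.7067]]
fix rot units [ 0.002  -0.0004  0.0004]
grasp tcp [ 0.54620231 -0.02146738  0.0382    ] d units [ 0.0072 -0.011  -0.3541] then [-0.3533  0.0123 -0.3536]
```

>>> move_arm:
  motion: [0.007,-0.011,-0.18,0.002,0,0,1,0,0,-0.174,0,0,0,1,0,0,0,0,0,0,1,-0.07,0.0025,-0.07,0,0,0,1,-0.07,0.0025,-0.07,0,0,0,1,-0.07,0.0025,-0.07,0,0,0,1,-0.07,0.0025,-0.07,0,0,0,1,-0.07,0.0025,-0.07,0,0,0,1,-0.003,0,-0.003,0,0,0,1,0,0,0,0,0,0,1]

```text
time_s: 15.82
position: [0.5466, -0.0217, 0.0404]
tcp_rot: [-0.043, -2.355, -0.018]
wrist_force: [0.9, -0.0, -0.4]
width: 0.0854
grasp_force: 0.0
```

>>> move_arm:
  motion: [0,0,0,0,0,0,1,0,0,0,0,0,0,1]

```text
time_s: 15.98
position: [0.5486, -0.0214, 0.0404]
tcp_rot: [-0.043, -2.359, -0.018]
wrist_force: [0.4, 0.3, 0.4]
width: 0.0857
grasp_force: 0.0
```

```bash
python3 - <<'E'
from h import *
d=take("scene","s5"); e=take("side","e5")
im=np.hstack([cv2.resize(cv2.imread("pics/e5.png")[170:290,250:410],(400,300),interpolation=cv2.INTER_CUBIC),cv2.resize(cv2.imread("pics/s5.png")[170:290,225:385],(400,300),interpolation=cv2.INTER_CUBIC)])
cv2.imwrite("pics/c5.png",im)
E
```

```text
(no output)
```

View pics/c5.png

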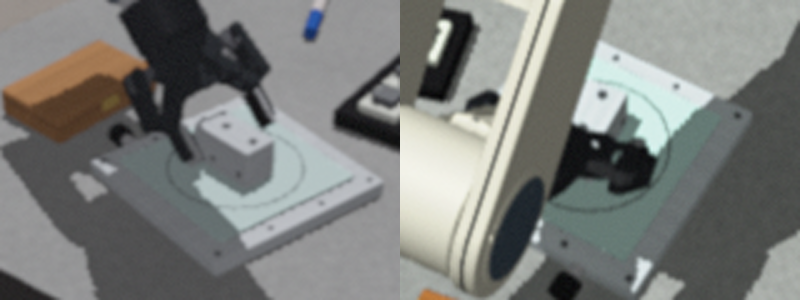

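The crops show the open fingers straddling the block at 45°, clear of the glass and case. Closing, then lifting.

>>> move_arm:
  motion: [-0.01,0,-0.008,0,0,0,1,0,0,0,0,0,0,0,0,0,0,0,0,0,0,0,0,0,0,0,0,0,0,0,0,0,0,0,0,0,0,0,0,0,0,0,0,0,0,0,0,0,0]
  newtons: 70

```text
time_s: 16.67
position: [0.5451, -0.0211, 0.0372]
tcp_rot: [-0.042, -2.356, -0.018]
wrist_force: [2.3, -0.8, 1.4]
width: 0.0352
grasp_force: 69.9
```

```bash
python3 - <<'E'
from h import *
s=get_state(); print(s["position"],R.from_rotvec(s["tcp_rot"]).as_matrix().round(4).tolist(),s["wrist_force"],s["width"])
E
```

```text
[ 0.54507256 -0.02112716  0.03719231] [[-0.7067, 0.0359, -0.7066], [0.0253, 0.9994, 0.0254], [0.7071, 0.0001, -0.7071]] [ 2.28655809 -0.76005679  1.39832087] 0.0351593304946581
```

>>> move_arm:
  motion: [0,0,0.05,0,0,0,0,0,0,0.15,0,0,0,0,0,0,0.2,0,0,0,0,0,0,0.1,0,0,0,0,0,0,0,-0.0353,0.0013,-0.0354,0,0,0,0,-0.0353,0.0013,-0.0354,0,0,0,0,-0.0353,0.0013,-0.0354,0,0,0,0,-0.0353,0.0013,-0.0354,0,0,0,0,-0.0353,0.0013,-0.0354,0,0,0,0,-0.0353,0.0013,-0.0354,0]

```text
time_s: 17.5
position: [0.5446, -0.0211, 0.1375]
tcp_rot: [-0.781, -2.243, 0.288]
wrist_force: [-0.4, -0.3, -2.0]
width: 0.035
grasp_force: 69.9
```

>>> move_arm:
  motion: [0,0,0,-0.0353,0.0013,-0.0354,0,0,0,0,-0.0353,0.0013,-0.0354,0,0,0,0,-0.0353,0.0013,-0.0354,0,0,0,0,-0.0353,0.0013,-0.0354,0,0,0,0,-0.0353,0.0013,-0.0354,0,0,0,0,-0.0353,0.0013,-0.0354,0,0,0,0,-0.0353,0.0013,-0.0354,0,0,0,0,-0.0353,0.0013,-0.0354,0,0,0,0,-0.0353,0.0013,-0.0354,0,0,0,0,-0.0353,0.0013,-0.0354,0]

```text
time_s: 18.33
position: [0.5446, -0.0211, 0.1374]
tcp_rot: [-1.894, -1.634, 0.757]
wrist_force: [-0.8, 0.3, -2.4]
width: 0.0349
grasp_force: 69.9
```

>>> move_arm:
  motion: [0,0,0,-0.0353,0.0013,-0.0354,0,0,0,0,-0.0353,0.0013,-0.0354,0,0,0,0,-0.0353,0.0013,-0.0354,0,0,0,0,-0.0353,0.0013,-0.0354,0,0,0,0,-0.0353,0.0013,-0.0354,0,0,0,0,-0.0353,0.0013,-0.0354,0,0,0,0,-0.0353,0.0013,-0.0354,0,0,0,0,-0.0353,0.0013,-0.0354,0,0,0,0,-0.0353,0.0013,-0.0354,0,0,0,0,-0.0353,0.0013,-0.0354,0]

```text
time_s: 19.17
position: [0.5446, -0.021, 0.1374]
tcp_rot: [-2.707, -0.516, 1.108]
wrist_force: [0.9, -1.0, -1.6]
width: 0.0352
grasp_force: 69.9
```

>>> move_arm:
  motion: [0,0,0,-0.0353,0.0013,-0.0354,0,0,0,0,-0.0353,0.0013,-0.0354,0,0,0,0,-0.0353,0.0013,-0.0354,0,0,0,0,-0.0353,0.0013,-0.0354,0,0,0,0,0,0,0,0,0,0,0,0,0,0,0]

```text
time_s: 19.67
position: [0.5447, -0.0211, 0.1373]
tcp_rot: [-2.889, 0.049, 1.192]
wrist_force: [-0.1, 0.9, -2.3]
width: 0.0351
grasp_force: 69.9
```

```bash
python3 - <<'E'
from h import *
s=get_state(); M=R.from_rotvec(s["tcp_rot"]).as_matrix(); print(s["time_s"],s["position"],M.round(4).tolist(),s["width"],s["joint_positions"].round(3),s["wrist_force"],s["grasp_force"])
M0=np.array([[-0.7067, 0.0359, -0.7066], [0.0253, 0.9994, 0.0254], [0.7071, 0.0001, -0.7071]])
b0=R.from_euler("z",-1.9,degrees=True).as_matrix(); B=M@M0.T@b0; print("block now",B.round(4))
off=M@M0.T@np.array([.0049,-.0005,.0028]); print("offset",off,"target tcp",np.array([.549,-.0212,.055])-off)
x=B[:,0]; print("fix rot units",(np.degrees(np.cross(x,[0,0,1]))/120).round(4))
e=take("side","e6"); cv2.imwrite("pics/c6.png",cv2.resize(cv2.imread("pics/e6.png")[130:290,250:450],(750,600),interpolation=cv2.INTER_CUBIC))
E
```

```text
19.6667 [ 0.54468613 -0.02107962  0.13732518] [[0.7087, -0.0348, -0.7046], [-0.0228, -0.9994, 0.0264], [-0.7051, -0.0026, -0.7091]] 0.035055052326227465 [-0.054  0.816  1.398 -0.012  1.71   1.554] [-0.10568164  0.86331495 -2.27361151] 69.89776611328125
block now [[-0.0031 -0.0349  0.9994]
 [-0.0053 -0.9994 -0.0349]
 [ 1.     -0.0053  0.0028]]
offset [0.00279484 0.00021355 0.0049235 ] target tcp [ 0.54620516 -0.02141355  0.0500765 ]
fix rot units [-0.0025  0.0015  0.    ]
```

View pics/c6.png

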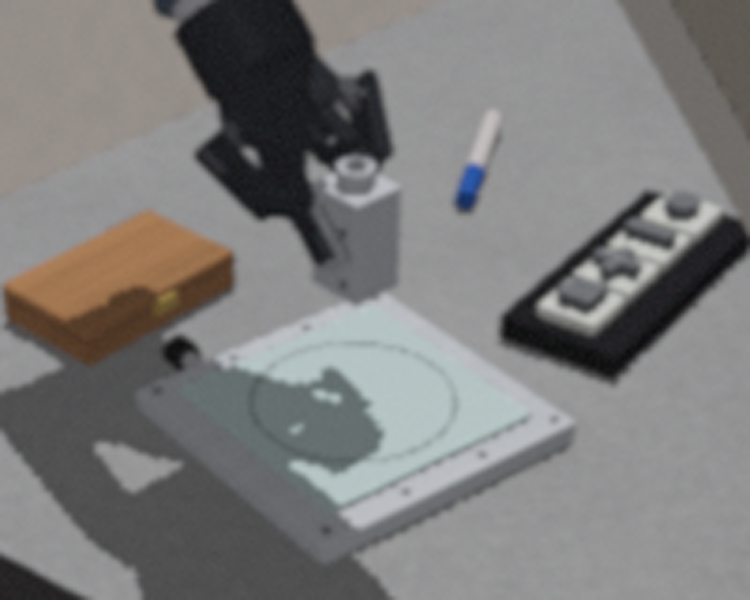

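The block is upright with its boss up at (358,220), above the glass. Lowering.

>>> move_arm:
  motion: [0.0075,-0.0015,-0.1,-0.0025,0.0015,0,0,0,0,-0.15,0,0,0,0,0,0,-0.1,0,0,0,0,0,0,-0.05,0,0,0,0,0,0,-0.01,0,0,0,0,0,0,0,0,0,0,0,0,0,0,0,0,0,0]

```text
time_s: 20.3
position: [0.5469, -0.0215, 0.0561]
tcp_rot: [-2.893, 0.056, 1.197]
wrist_force: [-0.0, 0.5, -2.4]
width: 0.0353
grasp_force: 69.9
```

>>> move_arm:
  motion: [0,0,-0.008,0,0,0,0,0,0,-0.006,0,0,0,0,0,0,0,0,0,0,0,0,0,0,0,0,0,0]

```text
time_s: 20.63
position: [0.5465, -0.0214, 0.0528]
tcp_rot: [-2.893, 0.056, 1.198]
wrist_force: [-1.0, -0.1, -3.6]
width: 0.0348
grasp_force: 69.9
```

>>> move_arm:
  motion: [0,0,-0.005,0,0,0,0,0,0,0,0,0,0,0]

```text
time_s: 20.8
position: [0.5463, -0.0214, 0.0513]
tcp_rot: [-2.893, 0.056, 1.199]
wrist_force: [0.6, 0.6, -2.6]
width: 0.0353
grasp_force: 69.9
```

>>> move_arm:
  motion: [0,0,-0.004,0,0,0,0,0,0,0,0,0,0,0]

```text
time_s: 20.97
position: [0.5462, -0.0214, 0.0504]
tcp_rot: [-2.893, 0.056, 1.199]
wrist_force: [-0.1, -0.4, -2.0]
width: 0.0356
grasp_force: 69.9
```

>>> move_arm:
  motion: [0,0,-0.003,0,0,0,0,0,0,0,0,0,0,0]

```text
time_s: 21.13
position: [0.5462, -0.0214, 0.0498]
tcp_rot: [-2.893, 0.057, 1.199]
wrist_force: [-0.3, 0.2, -2.1]
width: 0.0356
grasp_force: 69.9
```

>>> move_arm:
  motion: [0,0,-0.003,0,0,0,0,0,0,0,0,0,0,0]

```text
time_s: 21.3
position: [0.5463, -0.0214, 0.0497]
tcp_rot: [-2.893, 0.056, 1.2]
wrist_force: [0.0, 0.2, 1.6]
width: 0.0348
grasp_force: 70.3
```

>>> move_arm:
  motion: [0,0,-0.003,0,0,0,0,0,0,0,0,0,0,0]

```text
time_s: 21.47
position: [0.5463, -0.0214, 0.0497]
tcp_rot: [-2.892, 0.056, 1.2]
wrist_force: [-0.3, 0.1, 6.3]
width: 0.0351
grasp_force: 70.7
```

>>> move_arm:
  motion: [0,0,0.002,0,0,0,0,0,0,0,0,0,0,0.55,0,0,0,0,0,0,0.65,0,0,0,0,0,0,0.8,0,0,0,0,0,0,1,0,0,0,0,0,0,1,0,0,0,0,0,0,1,0.03,-0.001,0.03,0,0,0,1,0.07,-0.0025,0.07,0,0,0,1,0.1,-0.0035,0.1,0,0,0,1]

```text
time_s: 22.3
position: [0.585, -0.0227, 0.0887]
tcp_rot: [-2.89, 0.056, 1.205]
wrist_force: [0.9, -1.0, -0.4]
width: 0.0855
grasp_force: 0.0
```

>>> move_arm:
  motion: [0.12,-0.004,0.12,0,0,0,1,0.12,-0.004,0.12,0,0,0,1,0.12,-0.004,0.12,0,0,0,1,0,0,0.1,0,0,0,1,0,0,0,0,0,0,1,0,0,0,0,0,0,1]

```text
time_s: 22.8
position: [0.6591, -0.0253, 0.1823]
tcp_rot: [-2.895, 0.057, 1.195]
wrist_force: [-1.2, -0.4, -0.8]
width: 0.0852
grasp_force: 0.0
```

```bash
python3 - <<'E'
from h import *
s=get_state(); print(s["time_s"],s["position"],s["width"])
e=take("side","e7"); d=take("wrist","w7")
a=cv2.resize(cv2.imread("pics/e7.png")[150:290,265:425],(340,300)); b=cv2.resize(cv2.imread("pics/w7.png"),(400,300)); cv2.imwrite("pics/c7.png",np.hstack([a,b]))
for n,q in(("side",e),("wrist",d)):
    c=cloud(q); near=(abs(c[...,0]-.549)<.06)&(abs(c[...,1]+.021)<.06)
    for nm,lo,hi in(("boss",.097,.108),("top",.085,.095)):
        t=near&(c[...,2]>lo)&(c[...,2]<hi)
        if t.sum()>20:
            r=cv2.minAreaRect((c[t][:,:2]*1000).astype(np.float32)); print(n,nm,t.sum(),np.median(c[...,2][t]).round(4),np.round(r[0],1),np.round(r[1],1),round(r[2],1))
E
```

```text
22.8 [ 0.65909637 -0.02525642  0.18231264] 0.08518003645676461
side boss 64 0.1022 [547.5 -20.4] [20.7 26.6] 44.9
side top 137 0.0903 [547.4 -19.1] [36.6 42. ] 89.1
wrist boss 402 0.1015 [549.8 -21.1] [23.2 23.1] 19.4
wrist top 863 0.0896 [549.8 -21.1] [35.9 41.1] 87.8
```

View pics/c7.png

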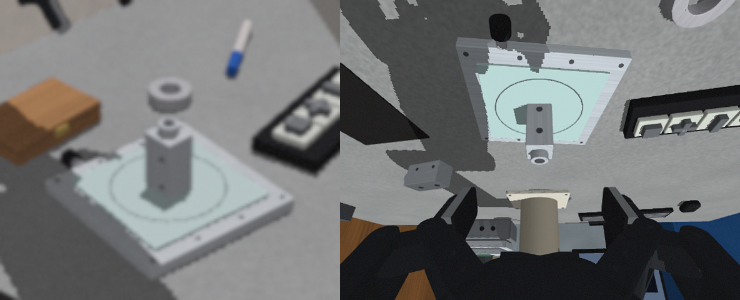

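Upright and centred: the top centre is (0.5498, -0.0211) and the circle centre is (0.549, -0.0212). Last is the bar key.

>>> move_arm:
  motion: [0,-0.15,0,-0.0012,-0.0375,0,1,0,-0.15,0,-0.0012,-0.0375,0,1,0,-0.15,0,-0.0012,-0.0375,0,0,0,-0.15,0,-0.0012,-0.0375,0,0,-0.1085,-0.1255,0,-0.0012,-0.0375,0,0,-0.1085,-0.1255,0,-0.0012,-0.0375,0,0,-0.1085,-0.1255,0,-0.0012,-0.0375,0,0,-0.1085,-0.1255,0,-0.0012,-0.0375,0,0,-0.1085,-0.1255,0,-0.0012,-0.0375,0,0,-0.1085,-0.1255,0,-0.0012,-0.0375,0,0]

```text
time_s: 23.73
position: [0.5258, -0.2961, 0.1802]
tcp_rot: [-3.141, 0.061, -0.003]
wrist_force: [1.2, -0.4, 0.3]
width: -0.0003
grasp_force: 0.0
```

>>> move_arm:
  motion: [0,0,-0.1,0,0,0,0,0,0,-0.15,0,0,0,0,0,0,-0.1,0,0,0,0,0,0,0,0,0,0,0,0,0,0,0,0,0,0]

```text
time_s: 24.15
position: [0.5264, -0.2949, 0.1094]
tcp_rot: [-3.139, 0.061, 0.006]
wrist_force: [0.5, 0.6, -0.4]
width: -0.0001
grasp_force: 0.0
```

>>> move_arm:
  motion: [0.012,-0.004,-0.1,0,0,0,0,0,0,-0.1,0,0,0,0,0,0,-0.06,0,0,0,0,0,0,0,0,0,0,0,0,0,0,0,0,0,0,0,0,-0.03,0,0,0,0,0,0,-0.02,0,0,0,0,0,0,-0.02,0,0,0,0,0,0,0,0,0,0,0,0,0,0,0,0,0,0]

```text
time_s: 24.98
position: [0.531, -0.2968, 0.0455]
tcp_rot: [3.141, -0.061, 0.002]
wrist_force: [0.4, 0.6, 2.7]
width: -0.0002
grasp_force: 1.4
```

>>> move_arm:
  motion: [0,0,-0.01,0,0,0,0,0,0,-0.01,0,0,0,0,0,0,0,0,0,0,0,0,0,0,0,0,0,0]

```text
time_s: 25.32
position: [0.531, -0.2969, 0.042]
tcp_rot: [3.14, -0.061, 0.002]
wrist_force: [-0.8, 0.2, 9.4]
width: 0.0001
grasp_force: 4.7
```

>>> move_arm:
  motion: [0,0,-0.005,0,0,0,0,0,0,0,0,0,0,0]

```text
time_s: 25.48
position: [0.5311, -0.2969, 0.0418]
tcp_rot: [3.141, -0.061, 0.002]
wrist_force: [-2.9, 2.0, 17.7]
width: -0.0001
grasp_force: 8.5
```

The bar key has bottomed at 17.7 N. Retreating, then a final check before signing off.

>>> move_arm:
  motion: [0,0,0.1,0,0,0,0,0,0,0.2,0,0,0,0,0,0,0.2,0,0,0,0,0,0,0.2,0,0,0,0,0,0,0,0,0,0,0,0,0,0,0,0,0,0,0,0,0,0,0,0,0]

```text
time_s: 26.07
position: [0.5298, -0.2963, 0.1795]
tcp_rot: [-3.14, 0.061, 0.001]
wrist_force: [-0.0, 0.5, -0.3]
width: 0.0
grasp_force: 0.0
```

```bash
python3 - <<'E'
from h import *
s=get_state(); print(s["time_s"],s["position"],s["wrist_force"])
d=take("scene","s9"); c=cloud(d); near=(abs(c[...,0]-.549)<.06)&(abs(c[...,1]+.021)<.06)
ok=False
for nm,lo,hi in(("boss",.097,.110),("top",.084,.096)):
    t=near&(c[...,2]>lo)&(c[...,2]<hi); print(nm,t.sum(),np.median(c[t],0).round(4) if t.sum() else None)
    if nm=="boss": ok=t.sum()>20
if ok: print(sign_off())
E
```

```text
26.0667 [ 0.52979529 -0.29625849  0.17950853] [-0.01452985  0.54665861 -0.33389932]
boss 117 [ 0.5524 -0.0205  0.103 ]
top 229 [ 0.5601 -0.0151  0.0911]
the job is handed in; nothing more can be done
None
```

The job is handed in at about 26 s: I pressed the round, square and bar keys fully, each at its step, and the workpiece was laid down first and now stands boss up within about 1 mm of the circle centre, with the hand away.

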